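# Seat the coin scale's weighing pan and zero it

## Robot

A 7-joint arm with a two-finger parallel gripper is mounted at the origin on the work surface. World frame = base frame: x ahead of the robot, y to its left, z up, the work surface at z = 0. Lengths are in m, angles in rad, forces in N, time in s.
With the tool pointing down it reaches from about 0.35 to 0.9 m from the base axis. Payload 8.1 kg.
Tool frame: the origin (TCP) lies midway between the tips of the shut fingers; the grasp point (between the pads) lies arm.tcp_to_grasp behind it (arm.tcp_to_grasp is the distance from the TCP to the grasp point, in m); z points along the fingers, y is the line along which they close (so a half turn about z gives the same grasp; the last joint's range is limited). The gripper opens to 92 mm and grips with 3 to 60 N. Pads are 19 mm wide; open, the fingers measure 130 mm over their backs; the gripper's body (75 mm by 190 mm) begins 47 mm behind the grasp point.
Start: joints at [1.142, 0.434, 0.025, 1.573, -0.012, 1.134, -0.075], TCP at [0.2, -0.592, 0.227] pointing down, gripper open.
Joint ranges: [-2.62, 2.62], [-0.44, 2.09], [-1.27, 1.32], [0.08, 2.57], [-1.32, 4.46], [0.12, 2], [-2.74, 2.74]. Speed limits (rad/s): [2.22, 2.22, 3.01, 3.01, 3.14, 3.14, 3.14].

## Interface

Orientations are given as a rotation vector (axis times angle).
In Python, from cell import observe, get_image, arm gives the robot as it stands. The module is installed in compiled form; this text tells all that it offers.
- The arm moves only by the tool drive_tool, never from a script. Its argument "steps" is a list of rows, each a list of 5 numbers: the closure, from 0 (fully open) to 1 (shut), then the shift along the world's x, y, z in mm, then the turn about the world's z in rad. In form: [[hand, x, y, z, roll], ...]. A call has 1 to 20 rows; each row shifts and turns the commanded pose from where the row before left it; what a row does not reach is not made up. A row lasts 1/12 s, in which the tool goes at most 41.7 mm and 7.16 degrees, less where a joint would pass 70% of its speed; a pose out of reach is approached as far as the arm can. A call with a gripper value outside its range is refused whole. The fingers move at their own pace and stop on an object; "grip_force" is the grip in N (left out, the last holds). Time passes only in rows, so rows that do not move let the fingers close. It gives the time, the measured TCP pose, the force, the opening and the grip force at its end, in the units of the state.
- observe(): the state, without advancing time (a new reading comes with each control period).
- get_image(name): name is "side" or "top" or "wrist"; returns a dict with "image" (400x640x3 uint8, red, green, blue), "vfov" (degrees; the focal length in pixels is half the picture's height over the tangent of half this angle, whatever the lens; pixels are square), "cx", "cy" (the principal point, pixels), "xyz" and "attitude" of the camera in the world. Camera axes: x right, y down, z forward; pixel columns grow to the right and rows downward; lengths in m; the calibration is good to about 2 mm. A picture is of the moment at which its call begins. There is no depth.
- arm.sign_off(): hands the job in; it is judged then, once.
The state is a dict: "clock": time; "joints": joint angles; "dq": joint speeds; "joint_efforts": joint torques, N m; "position": TCP position; "ee_rot": TCP orientation; "force": force on the tool from outside, world axes, zero at the start; "ft_torque": the same for the moment, N m; "width": opening from 0.0 (shut) to 1.0 (fully open); "gripper_force": force on a finger pad.
Only numpy, scipy, OpenCV 4.12 (cv2) and the standard library are available. Lean on these libraries where they do the work, as an engineer would, in place of code of your own. Each camera call takes 0.05 s, during which the arm holds its last target. There are 200 camera calls.

## Task

Put the coin scale back in order: lift its weighing pan off the rubber mat by the blue rib, and settle the pan's three ball feet into the cone, groove and flat seats of the scale's load plate, pouring lip away from the keys, until it sits fully home and level. Feel it in gently, without ever pushing the sprung load plate down near its stop; then let go and press the green zero key down. Leave the other things on the counter where they are.

Things in the scene. Friction and masses are not known exactly. Their poses are not given: they have to be found in the camera images.
- pan: Loose weighing pan, 0.36 to 0.54 kg, starting on a rubber mat: steel tray 150 mm (its x) by 160 mm (its y), floor 21 mm up, walls 42 mm up, a pouring lip in the middle of the +x edge reaching 102 mm out, and a blue upright rib across the middle to lift it by. Origin at its centre, level with the undersides of its three ball feet; z up.
- rib_top (a point): On the pan, middle of the rib's top edge, 74 mm above the pan's origin. The rib is 14 mm thick (pan x), 80 mm long (pan y) and 53 mm tall; take it from above, fingers closing along the pan's x.
- foot_cone (a point): On the pan, lowest point of the ball foot that belongs in the cone: x -45, y +50, z 0 mm. All feet are steel balls of 16 mm diameter under the tray, whose underside is 18 mm up.
- foot_groove (a point): On the pan, lowest point of the ball foot that belongs in the groove: x -45, y -50, z 0 mm. Cone and groove have 45 degree flanks and a mouth 22 mm wide; empty, their rims are 59.7 mm above the scale's underside, the flat seat 52 mm. A foot 2 mm to the side of its seat stands 2 mm high on the flank, and dry friction (about 0.6) keeps it there: the pan's own weight does not pull it home.
- foot_flat (a point): On the pan, lowest point of the ball foot that belongs on the flat, on the pouring lip's side: x +55, y 0, z 0 mm.
- scale: Fixed grey coin scale; case 250 mm (its x) by 190 mm (y), top 34 mm up; a black key deck 62 mm deep and 40 mm up along its front (-x) end. Origin at the centre of its underside, z up. Behind the deck a three-armed aluminium load plate stands on a sprung column; it carries a cone, a V groove and a flat seat, all of brass.
- plate_nominal (a point): On the scale at x +30, y 0, z 51 mm: where the pan's origin would come, axes as the scale's (lip away from the keys), if the load plate stood true. But the plate was clamped on by hand: it stands up to 6 mm off in x and in y and is turned up to 3 degrees, not measured. Its height is true: pan home = origin 51 mm up (+-0.3), level.
- load_plate (a joint): How far (m) the load plate is pressed down: 0 empty, about 0.001 under the pan alone; spring 4 N per mm, stop at 0.005. Limit at any moment 0.0042 (17 N); a drop of a centimetre exceeds it. Seats from plate centre: cone at x -45, y +50, V groove along y at x -45, y -50, flat disc (33 mm across) at x +55, y 0.
- zero_key_top (a point): Top of the round green zero key (22 mm across) on the key deck: on the scale at x -92, y -60, 53 mm above its underside, 9 mm proud of its collar; pressed straight down against a spring, fully down at 5 N.
- zero_key (a joint): Travel (m) of the zero key: 0 released, 0.005 fully down; it counts as pressed beyond 0.0035.
- check_weight: Bystander, leave it: brass 200 g check weight with a knob on top, 32 mm across, 43 mm tall, standing; origin at the centre of its underside.
- coin_roll_a: Bystander, leave it: orange coin roll standing on end, 27 mm across, 70 mm tall; origin at the centre of its underside.
- coin_roll_b: Bystander, leave it: white paper coin roll standing on end, 27 mm across, 70 mm tall; origin at the centre of its underside.
- detergent: Bystander, leave it: orange detergent bottle with a yellow label, 90 mm across, 210 mm tall, standing; origin at the centre of its underside.
- softener: Bystander, leave it: blue softener bottle with a white cap, 68 mm across, 190 mm tall, standing; origin at the centre of its underside.
- brush: Bystander, leave it: small counter brush lying on the counter, 200 mm long; origin at its underside.
- coin_cup: Bystander, leave it: red plastic cup, 72 mm across, 85 mm tall, standing; origin at the centre of its underside.
Mind the look-alikes: they are no part of the job. Leave any pink look-alike of the pan alone.

How it is judged:
On the way, in this order (a step that is already met when the one before it is completed fails the run):
1. the pan rests fully home in its three seats, let go (z of foot_cone in the frame of scale between 0.0485 and 0.0524 m and z of foot_groove in the frame of scale between 0.0485 and 0.0524 m and z of foot_flat in the frame of scale between 0.0485 and 0.0524 m and y of foot_cone in the frame of scale between 0.035 and 0.065 m and y of foot_groove in the frame of scale between -0.065 and -0.035 m and x of foot_flat in the frame of scale between 0.07 and 0.1 m and linear speed of pan below 0.01 m/s and angular speed of pan below 0.05 rad/s and contact force between the fingers and pan below 0.05 N), for 0.3 s.
2. the zero key is pressed with the pan in place (z of foot_cone in the frame of scale between 0.0485 and 0.0524 m and z of foot_groove in the frame of scale between 0.0485 and 0.0524 m and z of foot_flat in the frame of scale between 0.0485 and 0.0524 m and y of foot_cone in the frame of scale between 0.035 and 0.065 m and y of foot_groove in the frame of scale between -0.065 and -0.035 m and x of foot_flat in the frame of scale between 0.07 and 0.1 m and linear speed of pan below 0.01 m/s and angular speed of pan below 0.05 rad/s and value of joint zero_key above 0.0035 m), for 0.1 s.
At the end, for the whole second after the job is handed in: The pan rests released and still in its seats, lip away from the keys: all three foot undersides 48.5 to 52.4 mm above the scale's underside (home is 51), cone and groove feet within 15 mm of y +-50, flat foot within 15 mm of x +85 on the scale; the zero key was then pressed and is up again (all of step 1 and value of joint zero_key below 0.001 m); the robot touches nothing.
It fails at once if the load plate is pushed down to more than 4.2 mm (overload) (value of joint load_plate above 0.0042 m).
It fails at once if another thing on the counter is moved more than 20 mm (distance of any of check_weight, coin_roll_a, coin_roll_b, detergent, softener, brush, coin_cup from where it was at the start of the episode above 0.02 m).
It fails at once if a standing bystander is knocked over (angle between any of check_weight, coin_roll_a, coin_roll_b, detergent, softener, coin_cup's own z axis and vertical above 0.4 rad).
It also fails if it takes over 54 s, if anything falls off the work surface, if the arm or the gripper's body presses on something with over 40 N, if the wrist force passes 120 N, or if a joint passes its speed limit or range.

## Working session

There is one attempt and no reset: what is moved stays moved. The work goes in short steps, Python scripts to look and compute and a tool call to move; the robot and the scene stay as the last step left them, time stands still between calls to the robot, and variables do not carry over. Pictures are saved under pics/ and viewed, at most 10 in all, crops included, and the job is handed in when it is done.

Besides the shell and the picture viewer there is one more tool, called after ">>>" as name(argument=value, ...), one argument or row to a line, values as JSON. drive_tool: Moves the arm, as the interface text tells. Its arguments: {"type":"object","properties":{"steps":{"type":"array"},"grip_force":{"type":"number"}},"required":["steps"]}

```bash
mkdir -p pics; cat > h.py <<'E'
import numpy as np, cv2
from scipy.spatial.transform import Rotation as R
from cell import observe, get_image, arm
def shot(n,f=None):
    d=get_image(n)
    if f: cv2.imwrite('pics/'+f,d['image'][:,:,::-1])
    return d
def Rm(d): 
    a=np.array(d['attitude']); return a if a.shape==(3,3) else R.from_rotvec(a).as_matrix()
def ray(d,u,v,z):
    f=200/np.tan(np.radians(d['vfov'])/2)
    r=Rm(d)@np.array([(u-d['cx'])/f,(v-d['cy'])/f,1]); p=np.array(d['xyz'])
    return p+r*(z-p[2])/r[2]
def proj(d,P):
    f=200/np.tan(np.radians(d['vfov'])/2)
    c=Rm(d).T@(np.array(P)-np.array(d['xyz'])); return c[0]/c[2]*f+d['cx'],c[1]/c[2]*f+d['cy']
def mask(d,lo,hi):
    return cv2.inRange(cv2.cvtColor(d['image'],cv2.COLOR_RGB2HSV),lo,hi)
def blobs(m,amin=40):
    n,l,s,c=cv2.connectedComponentsWithStats(m); return [(s[i,4],c[i].round(1),s[i,:4],l==i) for i in range(1,n) if s[i,4]>=amin]
E
python3 - <<'E'
from h import *
import pickle
o=observe();print(o, arm.tcp_to_grasp)
D={n:shot(n,n+'0.png') for n in('top','side','wrist')}
pickle.dump(D,open('d0.pkl','wb'))
for n,d in D.items(): print(n,d['vfov'],d['cx'],d['cy'],d['xyz'],d['attitude'])
a=np.vstack([D['top']['image'],D['side']['image']])[:,:,::-1]
cv2.imwrite('pics/ts.png',cv2.resize(a,(480,600),interpolation=cv2.INTER_AREA))
E
```

```text
{'clock': 0.0, 'joints': array([ 1.1424177 ,  0.4352682 ,  0.0249512 ,  1.57407821, -0.01161104,
        1.13398564, -0.07513635]), 'dq': array([-0.00039988,  0.00063818,  0.00050641, -0.00216012,  0.00044249,
       -0.00060917,  0.00082053]), 'joint_efforts': array([-3.65080505e-04, -6.67845011e+01,  9.84906927e-01, -3.14462686e+01,
       -6.04222692e-02,  4.28609911e-02,  1.81037103e-04]), 'position': array([ 0.19983075, -0.59166431,  0.22592392]), 'ee_rot': array([-3.09850260e+00, -5.09080074e-01,  6.00705119e-04]), 'force': array([ 0.37508989,  0.45341562, -0.18950191]), 'ft_torque': array([-0.00470219, -0.04442886, -0.01251252]), 'gripper_force': 0.0, 'width': 1.000791686380098} 0.0188
top 53.18911080524656 316.32193094168093 195.96947501775222 [0.20675412 0.01160396 1.1778532 ] [-2.10023053  2.0928262  -0.24619423]
side 48.642940067923746 316.2456974452049 203.26065871836042 [0.34492576 0.82451881 1.01341179] [-0.18383703  2.89200932 -1.11582585]
wrist 70.18209376776917 320.38163931554584 201.64058504058397 [ 0.27191316 -0.56843339  0.3837557 ] [ 2.35890326 -1.69138048 -0.24316526]
```

View pics/top0.png

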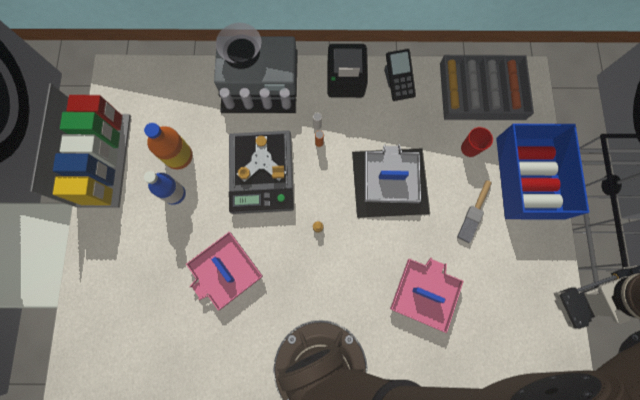

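View pics/side0.png

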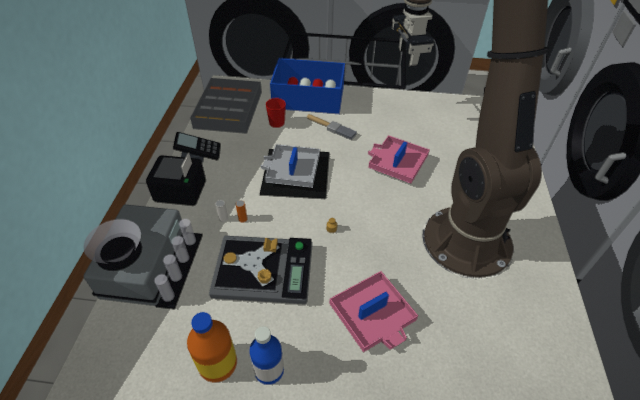

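The top view shows the steel pan at about (394,175) on the mat with its lip up (+x). The scale is at (261,170) with the key at (281,198) and its brass seats at (243,173), (278,173) and (261,142). The coin rolls stand at (319,130), between the pan and the scale. The side view agrees.

```bash
cat > m.py <<'E'
from h import *
import pickle
D=pickle.load(open('d0.pkl','rb'))
for n in('top','side'):
    d=D[n]
    for nm,lo,hi,z in(('blue',(105,130,60),(125,255,255),.07),('green',(50,120,60),(75,255,255),.053),('brass',(10,110,90),(27,255,255),.058)):
        for a,c,s,m in blobs(mask(d,lo,hi),25):
            if a<700:
                r=cv2.minAreaRect(np.argwhere(m)[:,::-1].astype(np.float32))
                b=[ray(d,*q,z)[:2].round(3).tolist() for q in cv2.boxPoints(r)]
                print(n,nm,a,c,s,ray(d,*c,z)[:2].round(4),b)
a=D['top']['image'][110:250,210:450,::-1]
cv2.imwrite('pics/c1.png',cv2.resize(a,None,fx=3.3,fy=3.3,interpolation=cv2.INTER_CUBIC))
E
python3 m.py
```

```text
top blue 163 [151.8 130.1] [145 123  15  15] [0.6711 0.5023] [[0.673, 0.53], [0.702, 0.506], [0.67, 0.473], [0.641, 0.497]]
top blue 599 [ 70.1 162.7] [ 53 154  35  21] [0.5687 0.7301] [[0.595, 0.784], [0.596, 0.685], [0.535, 0.676], [0.534, 0.774]]
top blue 213 [393.2 174.5] [380 171  28   8] [ 0.5362 -0.2087] [[0.547, -0.171], [0.547, -0.249], [0.526, -0.248], [0.526, -0.17]]
top blue 334 [161.4 186. ] [149 174  23  23] [0.4995 0.4577] [[0.479, 0.498], [0.543, 0.489], [0.527, 0.426], [0.464, 0.436]]
top blue 156 [221.8 269. ] [212 258  21  24] [0.2656 0.2707] [[0.292, 0.301], [0.301, 0.289], [0.241, 0.241], [0.232, 0.253]]
top blue 146 [428.8 294.7] [414 288  31  14] [ 0.1995 -0.2906] [[0.209, -0.249], [0.221, -0.255], [0.19, -0.331], [0.178, -0.326]]
top green 36 [280.6 197.1] [278 194   6   7] [0.472  0.1165] [[0.481, 0.124], [0.481, 0.11], [0.463, 0.109], [0.463, 0.124]]
top brass 338 [453.1  84. ] [448  60  11  48] [ 0.8316 -0.408 ] [[0.914, -0.397], [0.916, -0.42], [0.755, -0.419], [0.753, -0.397]]
top brass 89 [260.6 140.6] [255 136  12  10] [0.6437 0.1799] [[0.648, 0.201], [
[... 1261 characters left out ...]
 [[0.484, 0.109], [0.465, 0.106], [0.461, 0.129], [0.48, 0.132]]
side brass 138 [241.4 213.1] [236 204  11  18] [0.6502 0.0303] [[0.674, 0.003], [0.651, -0.006], [0.628, 0.055], [0.651, 0.063]]
side brass 111 [331.4 225.2] [327 218  10  14] [0.3913 0.0412] [[0.406, 0.017], [0.381, 0.013], [0.377, 0.06], [0.401, 0.063]]
side brass 142 [269.7 244.6] [264 238  13  14] [0.5487 0.1297] [[0.563, 0.149], [0.567, 0.109], [0.533, 0.109], [0.529, 0.15]]
side brass 102 [229.7 257.4] [224 253  12  10] [0.6444 0.1842] [[0.663, 0.172], [0.634, 0.169], [0.627, 0.197], [0.655, 0.2]]
side brass 147 [264.  275.5] [258 269  13  14] [0.5442 0.2273] [[0.563, 0.21], [0.533, 0.206], [0.525, 0.244], [0.555, 0.248]]
```

View pics/c1.png

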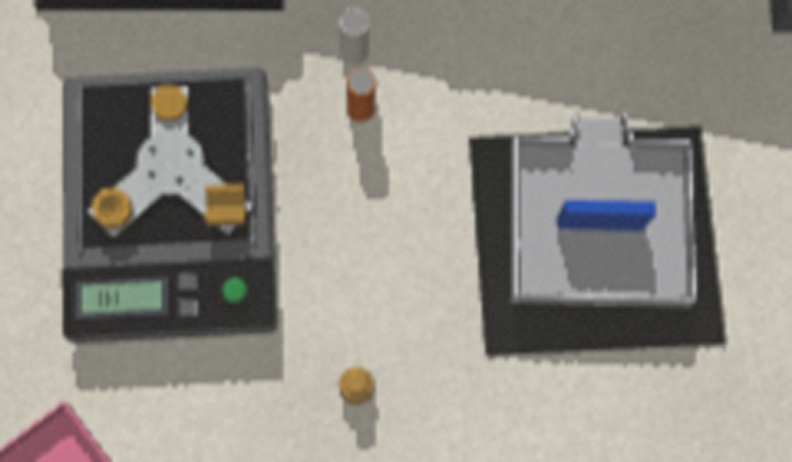

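>>> drive_tool(
  steps=[
    [0,20,23,0,0.06],
    [0,23,26,0,0.09],
    [0,23,26,0,0.09],
    [0,23,26,0,0.09],
    [0,23,26,0,0.09],
    [0,23,26,0,0.09],
    [0,23,26,0,0.09],
    [0,23,26,0,0.09],
    [0,23,26,0,0.09],
    [0,23,26,0,0.09],
    [0,23,26,0,0.09],
    [0,23,26,0,0.09],
    [0,23,26,0,0.09],
    [0,20,24,0,0.055],
    [0,20,24,0,0.05],
    [0,0,0,0,0],
    [0,0,0,0,0],
    [0,0,0,0,0],
  ],
)

```text
clock: 1.65
position: [0.5355, -0.2097, 0.2264]
ee_rot: [-2.222, -2.22, 0.001]
force: [0.1, -0.4, 0.0]
width: 1.003
gripper_force: 0.0
```

```bash
python3 - <<'E'
from h import *
o=observe();print(o['clock'],o['position'],o['ee_rot'],R.from_rotvec(o['ee_rot']).as_matrix()[:,1],o['force'])
d=shot('wrist','w1.png')
print(d['xyz'])
for a,c,s,m in blobs(mask(d,(105,130,60),(125,255,255)),200):
    r=cv2.minAreaRect(np.argwhere(m)[:,::-1].astype(np.float32))
    print(a,c,s,[(q.round(0).tolist(),ray(d,*q,.077)[:2].round(4).tolist()) for q in cv2.boxPoints(r)])
E
```

```text
1.65 [ 0.53547777 -0.20973573  0.22636766] [-2.22209929e+00 -2.22015693e+00  1.49668899e-03] [ 9.99999131e-01 -8.74670565e-04 -9.86581085e-04] [ 0.13188648 -0.43920998  0.02941823]
[ 0.53597465 -0.1347346   0.3840635 ]
892 [325.3 187.6] [319 151  14  74] [([318.0, 224.0], [0.5335, -0.251]), ([320.0, 151.0], [0.5356, -0.1677]), ([333.0, 151.0], [0.5489, -0.168]), ([331.0, 224.0], [0.5479, -0.2514])]
904 [ 62.8 230.9] [ 40 215  47  36] [([33.0, 229.0], [0.2041, -0.2567]), ([84.0, 212.0], [0.2676, -0.237]), ([91.0, 234.0], [0.2694, -0.2636]), ([40.0, 250.0], [0.2044, -0.2842])]
```

View pics/w1.png

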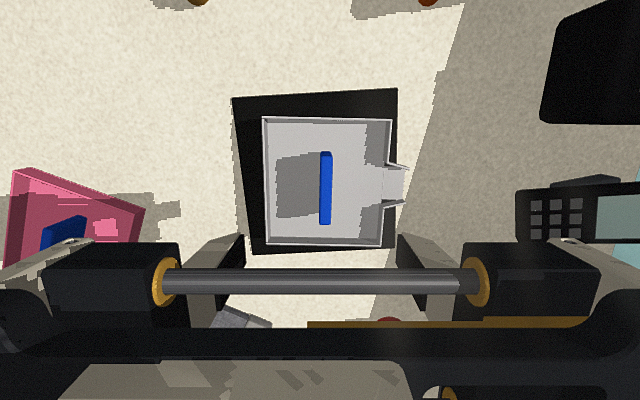

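The wrist view shows the rib at about (325,188), nearly square to the gripper, and the pan walls at rows 117–246. I'll look at the seats with the same camera before grasping.

>>> drive_tool(
  steps=[
    [0,2,18,0,0],
    [0,5,35,0,0],
    [0,5,35,0,0],
    [0,5,35,0,0],
    [0,5,35,0,0],
    [0,5,35,0,0],
    [0,5,35,0,0],
    [0,5,35,0,0],
    [0,5,35,0,0],
    [0,5,35,0,0],
    [0,5,35,0,0],
    [0,3,22,0,0],
    [0,0,0,0,0],
    [0,0,0,0,0],
    [0,0,0,0,0],
  ],
)

```text
clock: 2.95
position: [0.5913, 0.1786, 0.2265]
ee_rot: [2.224, 2.218, -0.002]
force: [0.1, -1.2, -0.1]
width: 1.002
gripper_force: 0.0
```

```bash
python3 - <<'E'
from h import *
o=observe();print(o['clock'],o['position'],R.from_rotvec(o['ee_rot']).as_matrix()[:,1],o['force'])
d=shot('wrist','w2.png')
print(d['xyz'])
for nm,lo,hi,z in(('brass',(10,90,80),(30,255,255),.0597),('green',(50,120,60),(75,255,255),.053)):
  for a,c,s,m in blobs(mask(d,lo,hi),100):
    print(nm,a,c,s,ray(d,*c,z)[:2].round(4),ray(d,*c,.052)[:2].round(4))
i=d['image'][40:340,150:550,::-1]
cv2.imwrite('pics/c2.png',cv2.resize(i,None,fx=2,fy=2,interpolation=cv2.INTER_CUBIC))
E
```

```text
2.95 [0.59129338 0.17856135 0.22647555] [ 9.99996661e-01 -2.57361678e-03 -2.32583147e-04] [ 0.13639362 -1.17201743 -0.08637131]
[0.59181378 0.25375365 0.38409424]
brass 767 [278.8 144.1] [264 129  31  32] [0.5454 0.226 ] [0.5443 0.2254]
brass 597 [366.2 182.2] [353 169  28  28] [0.6453 0.1822] [0.6465 0.1805]
brass 819 [285.7 225. ] [271 211  30  31] [0.5496 0.1292] [0.5486 0.1262]
brass 646 [161.8 281.1] [152 257  27  50] [0.3867 0.0521] [0.3818 0.0473]
brass 667 [478.4 281.5] [462 257  28  50] [0.7962 0.0506] [0.801  0.0458]
brass 2702 [448.2 320.3] [307 294 282  34] [ 0.7645 -0.0089] [ 0.7686 -0.0152]
brass 130 [448.5 393.4] [442 387  15  13] [ 0.7809 -0.1374] [ 0.7854 -0.1467]
green 177 [225.9 229.6] [217 223  19  14] [0.4739 0.1207] [0.4736 0.1203]
```

View pics/c2.png

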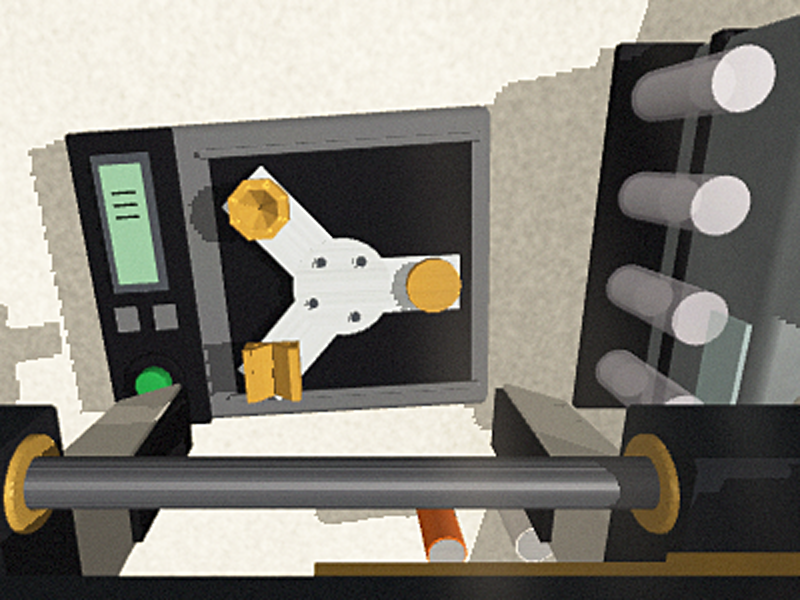

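The seats are clear: cone apex at (281,143.5), groove at (286,226), flat disc at (366.5,182.5). The key is at (226,229).

```bash
python3 - <<'E'
from h import *
d=shot('wrist')
for n,u,v,z in(('cone apex',281,143.5,.0487),('cone rim',278.8,144.1,.0597),('groove',286,226,.0487),('groove rim',285.7,225,.0597),('flat',366.2,182.2,.052)): print(n,ray(d,u,v,z)[:2].round(4))
C=ray(d,280,143.8,.054);F=ray(d,366.2,182.2,.052);G=ray(d,285.8,225.5,.054)
P=np.array([[-.045,.05],[-.045,-.05],[.055,0]]);Q=np.array([C,G,F])[:,:2]
p=P-P.mean(0);q=Q-Q.mean(0);th=np.arctan2((p[:,0]*q[:,1]-p[:,1]*q[:,0]).sum(),(p*q).sum())
M=R.from_euler('z',th).as_matrix()[:2,:2];t=Q.mean(0)-M@P.mean(0)
print('plate',th,t,'\n',(P@M.T+t-Q).round(4))
w=cv2.imread('pics/w1.png',0);d1=dict(d);d1['xyz']=np.array([ 0.53597465,-0.1347346,0.3840635])
for c in(285,310,350):print(w[108:128,c], w[236:256,c])
for r in(140,215):print(w[r,255:272],w[r,380:400])
for u,v in((310,117),(310,246),(262,215),(391,140)):print(u,v,ray(d1,u,v,.045)[:2].round(4))
cv2.imwrite('pics/c3.png',cv2.resize(cv2.imread('pics/w1.png')[100:260,220:420],None,fx=3.7,fy=3.7,interpolation=cv2.INTER_CUBIC))
E
```

```text
cone apex [0.5465 0.2254]
cone rim [0.5455 0.2257]
groove [0.5486 0.1233]
groove rim [0.5497 0.1288]
flat [0.6466 0.1801]
plate 0.03761517731864653 [0.59223687 0.17765437] 
 [[-0.0007  0.0004]
 [ 0.0001 -0.    ]
 [ 0.0006 -0.0004]]
[ 21  21  26  26  23  25  20   0 122 211 173 120 121 120 113 194 193 191
 189 190] [171 100 100 103 103 102  79 197 216  58   9  18  29  16  14  18   8  48
 241 230]
[ 23  11  19  19  29  23  26  22   0 229 211 107 116 120 113 194 193 190
 189 190] [200 130  99 102 106 101  97 131 217 100  23  20  25  22  15   7  99 232
 230 222]
[ 29  25  26  30  33  29  30  31  23  14 208 193 151 119 123 109 190 191
 192 193] [187 196 112  97 101 107 105  94 155 216  78  13  12   6 102 231 230 220
 218 219]
[ 15  15  23  12  18   6  20 116 209 188 135 139 144 198 189 188 193] [126 125 125 122 105  95  96  91 115 203 185  20  30  35  31  30  50 189
 232 229]
[ 18  20  13  21  13  11  17   5   0  37 195 204 130 140 139 183 192] [ 93  98 169 204  34  52  60  57  55  54  52  55  48  50  36  94 223 217
 223 221]
310 117 [ 0.5244 -0.1333]
310 246 [ 0.5224 -0.2941]
262 215 [ 0.4625 -0.2514]
391 140 [ 0.6186 -0.1593]
```

View pics/c3.png

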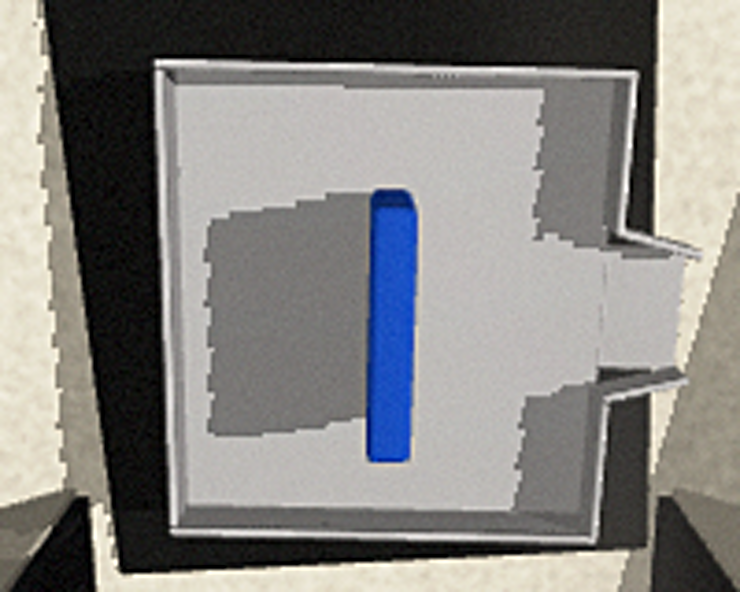

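>>> drive_tool(
  steps=[
    [0.55,-2,-18,0,-0.005],
    [0.55,-5,-36,0,-0.005],
    [0.55,-5,-36,0,-0.005],
    [0.55,-5,-36,0,-0.005],
    [0.55,-5,-36,0,-0.005],
    [0.55,-5,-36,0,-0.005],
    [0.55,-5,-36,0,0],
    [0.55,-5,-36,0,0],
    [0.55,-5,-36,0,0],
    [0.55,-5,-36,0,0],
    [0.55,-3,-36,0,0],
    [0.55,-1,-13.5,-20,0],
    [0.55,0,0,-30,0],
    [0.55,0,0,-30,0],
    [0.55,0,0,-30,0],
    [0.55,0,0,-30,0],
    [0.55,0,0,-25,0],
    [0.55,0,0,-15,0],
    [0.55,0,0,-10,0],
    [0.55,0,0,0,0],
  ],
)

```text
clock: 4.72
position: [0.5382, -0.2116, 0.035]
ee_rot: [-2.255, -2.184, 0.003]
force: [0.0, -0.2, 0.5]
width: 0.449
gripper_force: 0.0
```

>>> drive_tool(
  steps=[
    [1,0,0,0,0],
    [1,0,0,0,0],
    [1,0,0,0,0],
    [1,0,0,0,0],
    [1,0,0,0,0],
    [1,0,0,0,0],
    [1,0,0,0,0],
    [1,0,0,0,0],
  ],
  grip_force=35,
)

```text
clock: 5.38
position: [0.5405, -0.2108, 0.0375]
ee_rot: [2.254, 2.187, 0.001]
force: [-0.5, -0.3, 5.7]
width: 0.156
gripper_force: 35.0
```

>>> drive_tool(
  steps=[
    [1,0,0,4,0],
    [1,0,0,6,0],
    [1,0,0,10,0],
    [1,0,0,15,0],
    [1,0,0,20,0],
    [1,0,0,20,0],
    [1,0,0,20,0],
    [1,0,0,10,0],
    [1,0,0,5,0],
    [1,0,0,0,0],
    [1,0,0,0,0],
    [1,0,0,0,0],
  ],
)

```text
clock: 6.38
position: [0.5392, -0.2105, 0.1455]
ee_rot: [-2.253, -2.186, 0.002]
force: [0.3, 0.6, -5.1]
width: 0.153
gripper_force: 35.0
```

```bash
python3 - <<'E'
from h import *
o=observe();print(o['clock'],o['position'],R.from_rotvec(o['ee_rot']).as_matrix().round(4).tolist(),o['force'],o['ft_torque'],o['width'])
d=shot('wrist','w3.png');print(d['xyz'])
s=shot('side','s3.png')
a=np.hstack([cv2.resize(d['image'],(400,250)),cv2.resize(s['image'][60:260,200:520],(400,250))])[:,:,::-1]
cv2.imwrite('pics/c4.png',a)
E
```

```text
6.3833 [ 0.53916325 -0.21052066  0.14550545] [[0.0301, 0.9995, -0.002], [0.9995, -0.0301, 0.0006], [0.0005, -0.002, -1.0]] [ 0.27685632  0.64414631 -5.0890252 ] [-0.03285703 -0.07299485 -0.05098003] 0.15271698294162817
[ 0.54203105 -0.13568182  0.30328727]
```

View pics/c4.png

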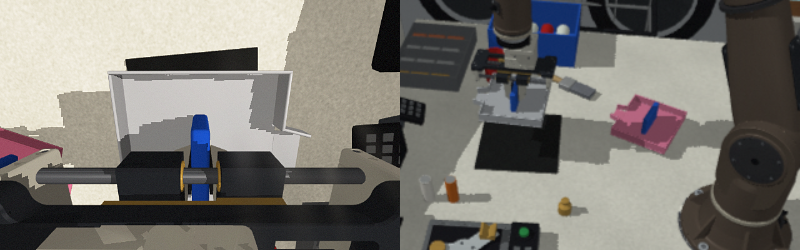

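```bash
python3 - <<'E'
from h import *
d=shot('wrist');w=cv2.cvtColor(d['image'],cv2.COLOR_RGB2GRAY);o=observe()
Rt=R.from_rotvec(o['ee_rot']).as_matrix()
def loc(p): return (Rt.T@(p-o['position'])*1000).round(1)   # tool frame: x~world y, y~world x
for c in(200,250,300,380,430):
    print(c,w[106:126,c])
    g=np.argmax(np.diff(w[100:126,c].astype(int)))+100.5; print('  edge',g,ray(d,c,g,.153).round(4),loc(ray(d,c,g,.153)))
for r in(140,170,190): print(r,w[r,165:205],w[r,455:480])
E
```

```text
200 [238 234 240 235 237 239 245 174 190 210 196 191 162  94 118 127 124 125
 122 117]
  edge 104.5 [ 0.482 -0.127  0.153] [ 81.8 -59.9  -7.1]
250 [ 24  21  23  24  19  22   9 126 209 212 199 185 153 106 126 130 122 125
 128 122]
  edge 112.5 [ 0.5066 -0.1315  0.153 ] [ 77.9 -35.1  -7.2]
300 [ 25  25  27  28  26  23   0 176 211 210 202 182 141 171 127 121 129 129
 132 126]
  edge 112.5 [ 0.5318 -0.1322  0.153 ] [78.  -9.9 -7.2]
380 [ 32  38  37  39  33  25  20 201 212 211 200 178 131 124 130 131 129 130
 127 126]
  edge 112.5 [ 0.5721 -0.1334  0.153 ] [78.  30.4 -7.3]
430 [230 233 230 230 229 232 200 192 211 209 203 171 120 122 124 131 127 132
 126 124]
  edge 113.5 [ 0.5974 -0.1346  0.153 ] [77.5 55.6 -7.3]
140 [231 228 228 231 228 232 230 233 233 236 177 189 199 214 203 188 146 152
 152 152 154 147 158 149 151 151 145 151 146 152 151 146 167 205 200 196
 196 200 201 194] [104  92  97 100  98 126 160 200 228 237 174 149 155 154 156 154 157 154
 156 161 160 158 160 157 152]
170 [155 155 155 157 158 160 161 160 173 170 170 159 146 151 144 180 200 209
 208 193 147 151 155 151 153 150 152 153 150 151 153 150 156 148 150 148
 180 203 199 198] [ 98 128 162 199 217 229 162 157 159 164 157 158 153 158 164 164 167 160
 156 156 152 160 157 165 159]
190 [170 166 149 150 151 147 157 159 164 156 158 161 164 169 168 167 159 137
 190 202 208 199 179 142 152 155 152 150 154 150 153 151 153 147 154 152
 149 144 168 203] [184 210 217 186 144 158 154 159 149 150 160 157 158 156 158 155 161 157
 159 160 158 159 161 159 162]
```

>>> drive_tool(
  steps=[
    [1,1,10,0,0],
    [1,3,20,0,0.005],
    [1,4,30,0,0.008],
    [1,4,30,0,0.008],
    [1,4,30,0,0.008],
    [1,4,30,0,0.008],
    [1,4,30,0,0.008],
    [1,4,30,0,0.008],
    [1,4,30,0,0.008],
    [1,4,30,0,0.007],
    [1,4,30,0,0],
    [1,4,30,0,0],
    [1,4,25,0,0],
    [1,3,20,0,0],
    [1,2,10,0,0],
    [1,0,5,0,0],
    [1,0,0,0,0],
    [1,0,0,0,0],
    [1,0,0,0,0],
  ],
)

```text
clock: 8.12
position: [0.5931, 0.1772, 0.1465]
ee_rot: [2.181, 2.26, -0.002]
force: [-0.3, 0.2, -4.4]
width: 0.15
gripper_force: 35.0
```

```bash
cat > st.py <<'E'
from h import *
o=observe();r=R.from_rotvec(o['ee_rot']).as_matrix()
print('t',round(o['clock'],2),'pos',(o['position']*1000).round(1),'yaw',np.arctan2(r[1,1],r[0,1]).round(4),'F',o['force'].round(2),'T',o['ft_torque'].round(3),'w',round(o['width'],3))
E
python3 st.py
```

```text
t 8.12 pos [593.1 177.2 146.5] yaw 0.0357 F [-0.29  0.17 -4.36] T [ 0.029 -0.116 -0.002] w 0.15
```

>>> drive_tool(
  steps=[
    [1,-0.5,1,-5,0.002],
    [1,-0.6,1.5,-12,0],
    [1,0,0,-12,0],
    [1,0,0,-8,0],
    [1,0,0,-4,0],
    [1,0,0,-1,0],
    [1,0,0,0,0],
    [1,0,0,0,0],
    [1,0,0,0,0],
  ],
)

```text
clock: 8.87
position: [0.5923, 0.1821, 0.1053]
ee_rot: [2.176, 2.265, 0.001]
force: [-0.5, 0.8, -4.5]
width: 0.153
gripper_force: 35.0
```

```bash
python3 st.py; python3 - <<'E'
from h import *
s=shot('side','s4.png')
cv2.imwrite('pics/c5.png',cv2.resize(s['image'][170:320,190:350],None,fx=4,fy=4,interpolation=cv2.INTER_CUBIC)[:,:,::-1])
E
```

```text
t 8.87 pos [592.3 182.1 105.3] yaw 0.0399 F [-0.46  0.78 -4.49] T [-0.062 -0.083 -0.05 ] w 0.153
```

View pics/c5.png

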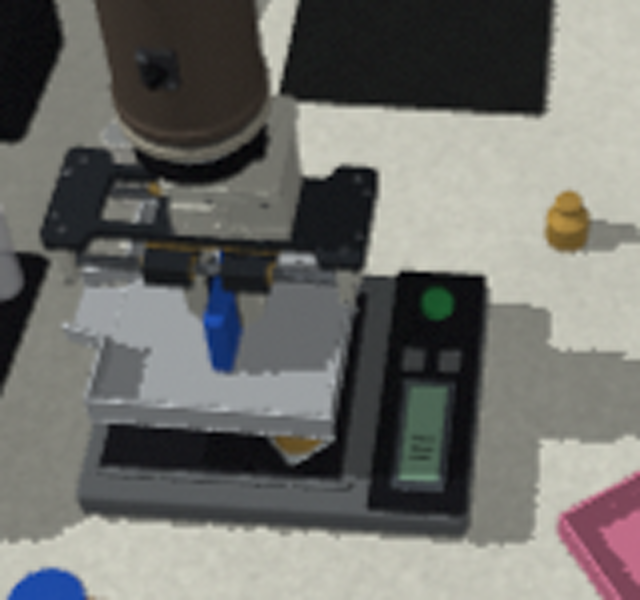

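The pan hangs over the plate about a centimetre up, level in the picture. I'll approach slowly and check how steady the readings are.

>>> drive_tool(
  steps=[
    [1,0,0,-2,0],
    [1,0,0,-2,0],
    [1,0,0,0,0],
  ],
)

```text
clock: 9.17
position: [0.5917, 0.1817, 0.1004]
ee_rot: [-2.177, -2.265, 0.001]
force: [0.2, -0.9, -3.1]
width: 0.149
gripper_force: 35.0
```

>>> drive_tool(
  steps=[
    [1,0,0,0,0],
    [1,0,0,0,0],
  ],
)

```text
clock: 9.33
position: [0.5919, 0.1819, 0.1008]
ee_rot: [2.177, 2.265, 0.0]
force: [0.6, 0.6, -4.4]
width: 0.148
gripper_force: 35.0
```

>>> drive_tool(
  steps=[
    [1,0,0,0,0],
    [1,0,0,0,0],
  ],
)

```text
clock: 9.5
position: [0.592, 0.1819, 0.1008]
ee_rot: [2.177, 2.265, 0.0]
force: [0.7, 0.3, -4.6]
width: 0.152
gripper_force: 35.0
```

>>> drive_tool(
  steps=[
    [1,0,0,0,0],
  ],
)

```text
clock: 9.58
position: [0.592, 0.1818, 0.1008]
ee_rot: [2.177, 2.265, 0.0]
force: [-0.1, -0.2, -4.6]
width: 0.155
gripper_force: 35.0
```

>>> drive_tool(
  steps=[
    [1,0,-1,0,-0.001],
    [1,0,-1,-1,-0.001],
    [1,0,0,-1,0],
    [1,0,0,-1,0],
    [1,0,0,0,0],
    [1,0,0,0,0],
  ],
)

```text
clock: 10.08
position: [0.5919, 0.1799, 0.0976]
ee_rot: [-2.179, -2.263, 0.0]
force: [-0.1, -0.1, -4.3]
width: 0.15
gripper_force: 35.0
```

```bash
python3 st.py
```

```text
t 10.08 pos [591.9 179.9  97.6] yaw 0.0379 F [-0.13 -0.13 -4.3 ] T [-0.05  -0.112  0.035] w 0.15
```

>>> drive_tool(
  steps=[
    [1,0,0,-1,0],
    [1,0,0,-1,0],
    [1,0,0,-1,0],
    [1,0,0,0,0],
    [1,0,0,0,0],
  ],
)

```text
clock: 10.5
position: [0.5919, 0.1798, 0.0946]
ee_rot: [-2.179, -2.263, 0.0]
force: [-0.6, 0.6, -4.6]
width: 0.152
gripper_force: 35.0
```

>>> drive_tool(
  steps=[
    [1,0,0,-1,0],
    [1,0,0,-1,0],
    [1,0,0,0,0],
    [1,0,0,0,0],
  ],
)

```text
clock: 10.83
position: [0.5918, 0.1798, 0.0926]
ee_rot: [-2.179, -2.263, 0.0]
force: [-0.1, 0.4, -5.6]
width: 0.151
gripper_force: 35.0
```

```bash
python3 st.py
```

```text
t 10.83 pos [591.8 179.8  92.6] yaw 0.038 F [-0.09  0.4  -5.63] T [-0.015 -0.085  0.083] w 0.151
```

>>> drive_tool(
  steps=[
    [1,0,0,-1,0],
    [1,0,0,0,0],
    [1,0,0,0,0],
  ],
)

```text
clock: 11.08
position: [0.5919, 0.1799, 0.0917]
ee_rot: [-2.179, -2.263, 0.0]
force: [0.0, 0.4, -4.1]
width: 0.151
gripper_force: 35.0
```

>>> drive_tool(
  steps=[
    [1,0,0,-1,0],
    [1,0,0,0,0],
    [1,0,0,0,0],
  ],
)

```text
clock: 11.33
position: [0.5919, 0.1798, 0.0907]
ee_rot: [-2.179, -2.263, 0.0]
force: [-0.1, -0.8, -5.2]
width: 0.149
gripper_force: 35.0
```

>>> drive_tool(
  steps=[
    [1,0,0,-1,0],
    [1,0,0,0,0],
    [1,0,0,0,0],
  ],
)

```text
clock: 11.58
position: [0.5919, 0.1799, 0.0897]
ee_rot: [2.179, 2.263, -0.0]
force: [-0.4, 0.1, -4.5]
width: 0.155
gripper_force: 35.0
```

```bash
python3 st.py
```

```text
t 11.58 pos [591.9 179.9  89.7] yaw 0.038 F [-0.43  0.08 -4.51] T [ 0.    -0.121  0.04 ] w 0.155
```

>>> drive_tool(
  steps=[
    [1,0,0,-1,0],
    [1,0,0,0,0],
    [1,0,0,0,0],
  ],
)

```text
clock: 11.83
position: [0.5918, 0.1798, 0.0887]
ee_rot: [-2.179, -2.263, 0.0]
force: [-0.2, -0.5, -4.3]
width: 0.149
gripper_force: 35.0
```

>>> drive_tool(
  steps=[
    [1,0,0,-1,0],
    [1,0,0,0,0],
    [1,0,0,0,0],
  ],
)

```text
clock: 12.08
position: [0.5919, 0.1798, 0.0877]
ee_rot: [2.179, 2.263, -0.0]
force: [-0.1, -0.4, -4.6]
width: 0.152
gripper_force: 35.0
```

```bash
python3 st.py
```

```text
t 12.08 pos [591.9 179.8  87.7] yaw 0.0379 F [-0.07 -0.4  -4.61] T [ 0.017 -0.116 -0.01 ] w 0.152
```

>>> drive_tool(
  steps=[
    [1,0,0,-0.7,0],
    [1,0,0,0,0],
    [1,0,0,0,0],
  ],
)

```text
clock: 12.33
position: [0.5919, 0.1799, 0.087]
ee_rot: [2.179, 2.263, -0.0]
force: [-0.9, 0.0, -4.8]
width: 0.153
gripper_force: 35.0
```

>>> drive_tool(
  steps=[
    [1,0,0,-0.7,0],
    [1,0,0,0,0],
    [1,0,0,0,0],
  ],
)

```text
clock: 12.58
position: [0.5919, 0.1798, 0.0863]
ee_rot: [2.179, 2.263, -0.0]
force: [-0.8, -0.2, -4.3]
width: 0.15
gripper_force: 35.0
```

```bash
python3 st.py
```

```text
t 12.58 pos [591.9 179.8  86.3] yaw 0.0379 F [-0.79 -0.2  -4.3 ] T [-0.027 -0.026  0.001] w 0.15
```

>>> drive_tool(
  steps=[
    [1,0,0,-0.7,0],
    [1,0,0,0,0],
    [1,0,0,0,0],
  ],
)

```text
clock: 12.83
position: [0.5919, 0.1798, 0.0857]
ee_rot: [2.179, 2.263, -0.0]
force: [0.2, -0.8, -2.0]
width: 0.151
gripper_force: 35.0
```

>>> drive_tool(
  steps=[
    [1,0,0,-0.7,0],
    [1,0,0,0,0],
    [1,0,0,0,0],
  ],
)

```text
clock: 13.08
position: [0.592, 0.1799, 0.0851]
ee_rot: [2.179, 2.263, 0.0]
force: [-0.8, -0.2, -0.3]
width: 0.151
gripper_force: 35.0
```

```bash
python3 st.py
```

```text
t 13.08 pos [592.  179.9  85.1] yaw 0.0379 F [-0.83 -0.25 -0.33] T [-0.117  0.301  0.014] w 0.151
```

>>> drive_tool(
  steps=[
    [1,1,0,0,0],
    [1,0,0,0,0],
    [1,0,0,0,0],
    [1,0,0,0,0],
  ],
)

```text
clock: 13.42
position: [0.5922, 0.1799, 0.0847]
ee_rot: [-2.178, -2.263, 0.002]
force: [-5.1, -0.9, -0.1]
width: 0.151
gripper_force: 35.0
```

```bash
python3 st.py
```

```text
t 13.42 pos [592.2 179.9  84.7] yaw 0.0382 F [-5.08 -0.89 -0.12] T [-0.041  1.39   0.007] w 0.151
```

>>> drive_tool(
  steps=[
    [1,-1,0,0,0],
    [1,0,0,0,0],
    [1,0,0,0,0],
    [1,0,0,0,0],
  ],
)

```text
clock: 13.75
position: [0.5921, 0.1798, 0.085]
ee_rot: [2.179, 2.263, 0.0]
force: [-2.0, -0.7, -0.3]
width: 0.153
gripper_force: 35.0
```

```bash
python3 st.py
```

```text
t 13.75 pos [592.1 179.8  85. ] yaw 0.0378 F [-2.03 -0.69 -0.33] T [-0.107  0.712  0.049] w 0.153
```

>>> drive_tool(
  steps=[
    [1,-1,0,0,0],
    [1,0,0,0,0],
    [1,0,0,0,0],
    [1,0,0,0,0],
  ],
)

```text
clock: 14.08
position: [0.5916, 0.1798, 0.0851]
ee_rot: [2.179, 2.262, 0.001]
force: [0.4, -1.3, -1.5]
width: 0.148
gripper_force: 35.0
```

```bash
python3 st.py
```

```text
t 14.08 pos [591.6 179.8  85.1] yaw 0.0376 F [ 0.38 -1.34 -1.54] T [-0.171 -0.179  0.007] w 0.148
```

>>> drive_tool(
  steps=[
    [1,-1,0,0,0],
    [1,0,0,0,0],
    [1,0,0,0,0],
    [1,0,0,0,0],
  ],
)

```text
clock: 14.42
position: [0.5911, 0.1797, 0.0853]
ee_rot: [2.178, 2.262, 0.003]
force: [3.9, -1.2, -1.8]
width: 0.147
gripper_force: 35.0
```

```bash
python3 st.py
```

```text
t 14.42 pos [591.1 179.7  85.3] yaw 0.0374 F [ 3.95 -1.18 -1.79] T [-0.349 -1.317 -0.03 ] w 0.147
```

>>> drive_tool(
  steps=[
    [1,0,1,0,0],
    [1,0,0,0,0],
    [1,0,0,0,0],
    [1,0,0,0,0],
  ],
)

```text
clock: 14.75
position: [0.5911, 0.1798, 0.0852]
ee_rot: [2.179, 2.261, 0.001]
force: [5.6, -3.4, -1.0]
width: 0.152
gripper_force: 35.0
```

```bash
python3 st.py
```

```text
t 14.75 pos [591.1 179.8  85.2] yaw 0.0368 F [ 5.59 -3.44 -0.96] T [-0.809 -1.308  0.016] w 0.152
```

>>> drive_tool(
  steps=[
    [1,0,-2,0,0],
    [1,0,0,0,0],
    [1,0,0,0,0],
    [1,0,0,0,0],
  ],
)

```text
clock: 15.08
position: [0.5909, 0.1793, 0.0854]
ee_rot: [2.178, 2.263, 0.003]
force: [5.1, 0.7, -1.1]
width: 0.151
gripper_force: 35.0
```

```bash
python3 st.py
```

```text
t 15.08 pos [590.9 179.3  85.4] yaw 0.0381 F [ 5.14  0.66 -1.08] T [-0.033 -1.422  0.031] w 0.151
```

>>> drive_tool(
  steps=[
    [1,1,-1,0,0],
    [1,0,0,0,0],
    [1,0,0,0,0],
    [1,0,0,0,0],
  ],
)

```text
clock: 15.42
position: [0.5911, 0.1788, 0.0852]
ee_rot: [-2.178, -2.263, -0.002]
force: [3.1, 3.7, -1.6]
width: 0.149
gripper_force: 35.0
```

```bash
python3 st.py
```

```text
t 15.42 pos [591.1 178.8  85.2] yaw 0.0384 F [ 3.14  3.71 -1.59] T [ 0.837 -0.927 -0.121] w 0.149
```

>>> drive_tool(
  steps=[
    [1,0,1,0,0],
    [1,0,0,0,0],
    [1,0,0,0,0],
    [1,0,0,0,0],
  ],
)

```text
clock: 15.75
position: [0.5911, 0.1789, 0.085]
ee_rot: [2.179, 2.263, 0.001]
force: [3.8, 1.2, -0.2]
width: 0.153
gripper_force: 35.0
```

```bash
python3 st.py
```

```text
t 15.75 pos [591.1 178.9  85. ] yaw 0.0379 F [ 3.83  1.18 -0.2 ] T [ 0.461 -1.003  0.023] w 0.153
```

>>> drive_tool(
  steps=[
    [1,0.6,0.3,-0.4,0],
    [1,0,0,0,0],
    [1,0,0,0,0],
  ],
)

```text
clock: 16.0
position: [0.5912, 0.1789, 0.0845]
ee_rot: [-2.179, -2.263, 0.001]
force: [2.3, 0.5, 0.6]
width: 0.148
gripper_force: 35.0
```

```bash
python3 st.py
```

```text
t 16.0 pos [591.2 178.9  84.5] yaw 0.0378 F [2.33 0.47 0.56] T [ 0.242 -0.357  0.061] w 0.148
```

>>> drive_tool(
  steps=[
    [1,0,0,0,0],
    [1,0,0,0,0],
    [1,0,0,0,0],
  ],
  grip_force=6,
)

```text
clock: 16.25
position: [0.5912, 0.1789, 0.0845]
ee_rot: [-2.179, -2.263, 0.001]
force: [1.3, 0.7, 0.3]
width: 0.148
gripper_force: 6.0
```

```bash
python3 st.py
```

```text
t 16.25 pos [591.2 178.9  84.5] yaw 0.0379 F [1.31 0.7  0.35] T [ 0.037 -0.28   0.002] w 0.148
```

>>> drive_tool(
  steps=[
    [1,0,0,0,0.02],
    [1,0,0,0,0],
    [1,0,0,0,0],
  ],
  grip_force=25,
)

```text
clock: 16.5
position: [0.5914, 0.1793, 0.0845]
ee_rot: [-2.156, -2.284, -0.0]
force: [1.2, 0.9, 1.1]
width: 0.151
gripper_force: 25.1
```

```bash
python3 st.py
```

```text
t 16.5 pos [591.4 179.3  84.5] yaw 0.0577 F [1.18 0.95 1.09] T [ 0.354 -0.282 -0.467] w 0.151
```

>>> drive_tool(
  steps=[
    [1,0,0,0,-0.04],
    [1,0,0,0,0],
    [1,0,0,0,0],
  ],
)

```text
clock: 16.75
position: [0.5914, 0.1791, 0.0845]
ee_rot: [2.199, 2.243, -0.001]
force: [1.7, -0.5, 0.2]
width: 0.153
gripper_force: 25.2
```

```bash
python3 st.py
```

```text
t 16.75 pos [591.4 179.1  84.5] yaw 0.0198 F [ 1.67 -0.52  0.19] T [-0.024 -0.375  0.483] w 0.153
```

>>> drive_tool(
  steps=[
    [1,0,0,0,0.02],
    [1,0,0,0,0],
    [1,0,0,0,0],
  ],
)

```text
clock: 17.0
position: [0.5914, 0.1792, 0.0845]
ee_rot: [-2.178, -2.264, 0.0]
force: [1.6, 0.6, 0.4]
width: 0.152
gripper_force: 25.0
```

```bash
python3 st.py
```

```text
t 17.0 pos [591.4 179.2  84.5] yaw 0.0384 F [1.59 0.56 0.38] T [ 0.206 -0.356  0.036] w 0.152
```

>>> drive_tool(
  steps=[
    [0.85,0,0,0,0],
    [0.7,0,0,0,0],
    [0.55,0,0,0,0],
    [0.55,0,0,0,0],
    [0.55,0,0,0,0],
    [0.55,0,0,0,0],
  ],
)

```text
clock: 17.5
position: [0.5914, 0.179, 0.0844]
ee_rot: [-2.179, -2.263, 0.001]
force: [0.7, 0.2, 0.1]
width: 0.434
gripper_force: 0.0
```

```bash
python3 st.py
```

```text
t 17.5 pos [591.4 179.   84.4] yaw 0.0379 F [0.75 0.15 0.06] T [-0.055 -0.09  -0.011] w 0.434
```

>>> drive_tool(
  steps=[
    [0.55,0,0,5,0],
    [0.55,0,0,10,0],
    [0.55,0,0,20,0],
    [0.55,0,0,25,0],
    [0.55,0,0,25,0],
    [0.55,0,0,25,0],
    [0.55,0,0,15,0],
    [1,0,0,0,0],
    [1,0,0,0,0],
  ],
)

```text
clock: 18.25
position: [0.592, 0.1795, 0.2112]
ee_rot: [2.178, 2.262, 0.004]
force: [-0.3, 0.1, -0.2]
width: 0.355
gripper_force: 0.0
```

```bash
python3 st.py; python3 - <<'E'
from h import *
w=shot('wrist','w6.png');s=shot('side','s6.png')
a=np.hstack([cv2.resize(w['image'],(480,300)),cv2.resize(s['image'][185:310,150:350],(480,300),interpolation=cv2.INTER_CUBIC)])
a=np.vstack([cv2.resize(w['image'][30:280,150:510],(520,361)),cv2.resize(s['image'][200:310,200:360],(520,230))[:,:]])
cv2.imwrite('pics/c6.png',a[:,:,::-1])
E
```

```text
t 18.25 pos [592.  179.5 211.2] yaw 0.0379 F [-0.28  0.13 -0.23] T [ 0.003 -0.088 -0.045] w 0.355
```

View pics/c6.png

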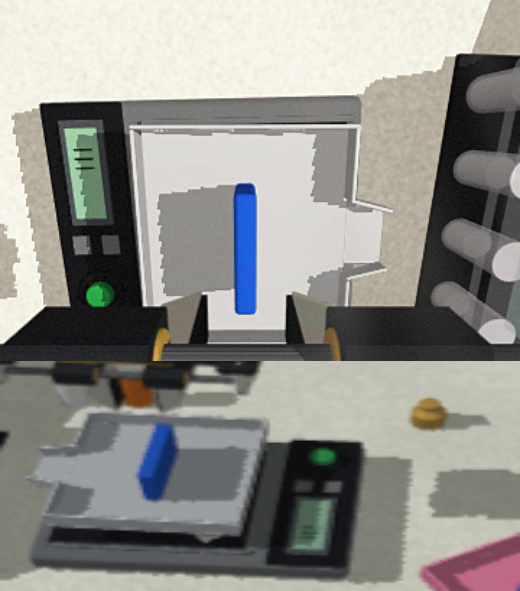

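The pan sits level on the plate with the lip away from the keys, and the rib is free. The green key is at about (98,295) in the wrist crop. Next is the zero key.

>>> drive_tool(
  steps=[
    [1,-6,-3,0,-0.1],
    [1,-10,-5,0,-0.12],
    [1,-10,-5,0,-0.12],
    [1,-10,-5,0,-0.12],
    [1,-10,-5,0,-0.12],
    [1,-10,-5,0,-0.12],
    [1,-10,-5,0,-0.12],
    [1,-10,-5,0,-0.12],
    [1,-10,-5,0,-0.12],
    [1,-10,-5,0,-0.12],
    [1,-10,-5,0,-0.12],
    [1,-10,-5,0,-0.12],
    [1,-4,-3,0,-0.12],
    [1,0,0,0,-0.05],
    [1,0,0,0,0],
    [1,0,0,0,0],
  ],
)

```text
clock: 19.68
position: [0.4711, 0.1181, 0.2089]
ee_rot: [3.141, 0.033, -0.002]
force: [-0.2, 0.4, -0.2]
width: 0.003
gripper_force: 0.0
```

```bash
python3 st.py; python3 - <<'E'
from h import *
for n in('wrist','side'):
  d=shot(n)
  for a,c,s,m in blobs(mask(d,(50,120,60),(75,255,255)),30): print(n,a,c,s,ray(d,*c,.053).round(4))
E
```

```text
t 19.68 pos [471.1 118.1 208.9] yaw -1.5498 F [-0.21  0.42 -0.17] T [ 0.016  0.06  -0.066] w 0.003
wrist 267 [322.1 187.1] [313 178  19  19] [0.4727 0.1155 0.053 ]
side 49 [299.1 245.3] [296 242   7   8] [0.4709 0.1181 0.053 ]
```

>>> drive_tool(
  steps=[
    [1,1,-1,-10,0],
    [1,0,0,-25,0],
    [1,0,0,-30,0],
    [1,0,0,-30,0],
    [1,0,0,-25,0],
    [1,0,0,-15,0],
    [1,0,0,-10,0],
    [1,0,0,-3,0],
    [1,0,0,0,0],
    [1,0,0,0,0],
  ],
)

```text
clock: 20.62
position: [0.4731, 0.1173, 0.062]
ee_rot: [-3.141, -0.03, -0.001]
force: [0.5, 1.2, -0.1]
width: 0.004
gripper_force: 0.0
```

>>> drive_tool(
  steps=[
    [1,0,0,-3,0],
    [1,0,0,-3,0],
    [1,0,0,-2,0],
    [1,0,0,-1,0],
    [1,0,0,0,0],
  ],
)

```text
clock: 21.03
position: [0.4728, 0.1172, 0.0526]
ee_rot: [-3.141, -0.029, -0.001]
force: [-0.3, -0.2, 1.8]
width: 0.001
gripper_force: 0.9
```

```bash
python3 st.py
```

```text
t 21.03 pos [472.8 117.2  52.6] yaw -1.5521 F [-0.31 -0.22  1.83] T [ 0.015 -0.062 -0.058] w 0.001
```

>>> drive_tool(
  steps=[
    [1,0,0,-2,0],
    [1,0,0,-1,0],
    [1,0,0,-1,0],
    [1,0,0,-1,0],
    [1,0,0,0,0],
    [1,0,0,0,0],
    [1,0,0,0,0],
  ],
)

```text
clock: 21.62
position: [0.4728, 0.1172, 0.0482]
ee_rot: [-3.141, -0.029, -0.001]
force: [-1.2, -0.9, 12.7]
width: 0.007
gripper_force: 6.2
```

```bash
python3 st.py
```

```text
t 21.62 pos [472.8 117.2  48.2] yaw -1.5521 F [-1.2  -0.87 12.72] T [-0.256  0.498 -0.006] w 0.007
```

>>> drive_tool(
  steps=[
    [1,0,0,0,0],
    [1,0,0,3,0],
    [1,0,0,6,0],
    [1,0,0,15,0],
    [1,0,0,30,0],
    [1,0,0,35,0],
    [1,0,0,35,0],
    [1,0,0,25,0],
    [1,0,0,0,0],
    [1,0,0,0,0],
    [1,0,0,0,0],
    [1,0,0,0,0],
  ],
)

```text
clock: 22.62
position: [0.4716, 0.1168, 0.1953]
ee_rot: [3.141, 0.029, -0.004]
force: [0.3, 0.1, -0.3]
width: 0.004
gripper_force: 0.0
```

```bash
python3 st.py; python3 - <<'E'
from h import *
w=shot('wrist');s=shot('side');t=shot('top')
a=np.vstack([cv2.resize(w['image'],(576,360)),np.hstack([cv2.resize(s['image'],(320,200)),cv2.resize(t['image'],(256,200))])])
cv2.imwrite('pics/c7.png',a[:,:,::-1])
E
```

```text
t 22.62 pos [471.6 116.8 195.3] yaw -1.552 F [ 0.3   0.11 -0.31] T [ 0.04  -0.01   0.009] w 0.004
```

View pics/c7.png

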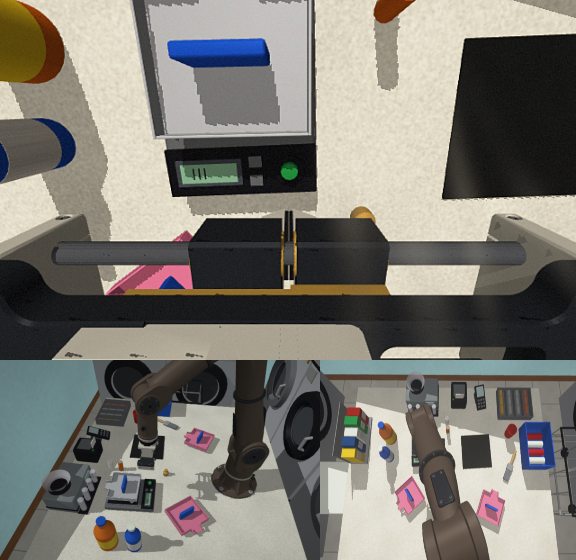

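The pan is in place and level, the key at (290,172) is up again, and the bystanders stand untouched. I'm handing in.

```bash
python3 -c "
from cell import arm
print(arm.sign_off())"
```

```text
the job is handed in; nothing more can be done
None
```

The job is handed in (verdict not shown): by feel and camera the pan sits home and level in its three seats, released with the lip away from the keys. I pressed the zero key fully down and it came back up; the arm is clear and nothing else on the counter was touched.

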